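# Stow the nozzle segment against its stops

### The arm

A 6-joint arm with a two-finger parallel gripper is mounted at the origin on the work surface. World frame = base frame: x ahead of the robot, y to its left, z up, the work surface at z = 0. Lengths are in m, angles in rad, forces in N, time in s.
With the tool pointing down it reaches from about 0.35 to 0.725 m from the base axis. Payload 6 kg.
Tool frame: the origin (TCP) lies on the mounting face of the last link; the fingertips stand 173 mm ahead of it and the grasp point (between the pads) lies 155 mm ahead of it (arm.tips_ahead is the distance from the TCP to the fingertips, in m); y points along the fingers, x is the direction in which the jaws open and shut, and the axes are right-handed (so a half turn about y gives the same grasp; the last joint's range is limited). The gripper opens to 85 mm and grips with 20 to 120 N. Pads are 22 mm wide; open, the fingers measure 114 mm over their backs; the gripper's body (76 mm by 85 mm) begins 54 mm behind the grasp point. The pads swing forward as they close: fully open they stand 13 mm farther back than shut.
Start: joints at [-0.93, 0.04, 0.085, 0, -1.615, -0.334], TCP at [0.181, -0.572, 0.405] pointing down, gripper open.
Joint ranges: [-2.56, 2.56], [-1.29, 2.01], [-1.08, 1.49], [-3.29, 1.98], [-2.81, -0.18], [-2.99, 2.99]. Speed limits (rad/s): [2.57, 2.57, 3.01, 3.14, 3.14, 3.14].

### API

Orientations are given as a unit quaternion [x, y, z, w].
In Python, from cell import monitor, viewer, ticket, arm gives the robot as it stands.
- The arm moves only by the tool jog_arm, never from a script. Its argument "series" is one flat list of numbers, 7 for each row, row after row: the turn, a rotation vector about the world's x, y, z in degrees, then the shift along the world's x, y, z in m, then the finger opening in m, from 0 to 0.0854. A call has 1 to 20 rows; each row shifts and turns the commanded pose from where the row before left it; what a row does not reach is not made up. A row lasts 1/8 s, in which the tool goes at most 62.5 mm and 10.7 degrees, less where a joint would pass 70% of its speed; a pose out of reach is approached as far as the arm can. A call is refused whole if a number of a shift passes 0.0625 or a number of a turn 10.7, either way. A call with a gripper value outside its range is refused whole. The fingers move at their own pace and stop on an object; the grip force is fixed at half the most. Time passes only in rows, so rows that do not move let the fingers close. It gives the time, the measured TCP pose, the force and the opening at its end, in the units of the state.
- monitor.get_state(): the state, without advancing time (a new reading comes with each control period).
- viewer.get_image(name): name is "scene" or "top"; returns the picture (420x560x3 uint8, red, green, blue); there is no depth.
- viewer.camera_info(name): a dict with "mtx" (3x3 intrinsics, pixels), "T" (4x4, takes a point from camera to world coordinates). Camera axes: x right, y up, looking along -z (the intrinsics and any distortion apply to the point x, -y, -z); pixel columns grow to the right and rows downward; lengths in m; the calibration is good to about 2 mm. A picture is of the moment at which its call begins. camera_info takes no time and is no camera call.
- ticket.close_job(): hands the job in, once; it reports no verdict.
Trained networks look in the newest picture that a camera, given by its name, has taken for a name from the list of things; names that differ only in an ending like _2 or _b are one class to them, and where a whole thing is asked for, a point or a joint stands for the part that bears it (a point fixed in the world has none). Each returns a list of dicts, best first, with "p" (0 to 1); they miss things now and then, are a little off and sometimes report something else, mostly with a low value. They report only what shows in the picture. A call takes as long as a camera call. They do not tell look-alikes from the thing itself.
- viewer.spot_in(target, camera): "point" ([x, y, z] in m, in world coordinates, good to about 4 mm: the middle of the surface that is visible of it).
- viewer.place_of(target, camera): "point" ([x, y, z] in m, in world coordinates, good to about 4 mm: a listed point, or the origin of a listed thing).
The state is a dict: "time": time; "joints": joint angles; "joint_vel": joint speeds; "joint_torque": joint torques, N m; "ee_pos": TCP position; "ee_rot": TCP orientation; "contact_force": force on the tool from outside, world axes, zero at the start; "ft_torque": the same for the moment, N m; "gripper_width": opening from 0.0 (shut) to 1.0 (fully open).
Only numpy, scipy, OpenCV 4.12 (cv2) and the standard library are available. Lean on these libraries where they do the work, as an engineer would, in place of code of your own. Each camera call takes 0.05 s, during which the arm holds its last target. There are 200 camera calls.

### The job

First take the chromed piston pin out of the stowage bay and stand it upright in the blue well. Then slide the rust-red nozzle segment along the mat, without lifting it, until it sits flush against both steel stops, in the yellow outline, and only then swing the red retaining lever to 90 degrees, so that it lies square across the front of the segment, over the yellow mark. Leave the three tan bearing shells and the brass valve where they are.

Things in the scene. Friction and masses are not known exactly. Their poses are not given: they have to be found in the camera images.
- bay: Fixed stowage bay on the mat (z = 0): two steel stops in an L, 12 mm thick, 30 mm high. Origin: on the mat at the inner corner where the stop faces meet; z up. Long stop's face: plane x = 0, from y = 0 to -300 mm; short stop's face: plane y = 0, from x = 0 to -90 mm. The segment's place, outlined in yellow, is in the corner at -x, -y. Outside the corner, feet 4 mm thick reach 42 mm from the faces
- segment: Rust-red cast nozzle segment: block 90 (own x) x 140 (own y) x 56 mm high with flat upright sides, about 0.8 kg, loose on the mat, four 3 mm bosses on top. Origin: centre of underside; z up. Home: its +x side on the long stop, its +y end on the short stop, so origin at x = -45, y = -70 mm in the bay's frame, yaw as the bay's. It starts turned at most 35 degrees from that
- pin: Chromed steel piston pin standing upright inside the bay, in the segment's place: 40 mm diameter, 100 mm high, about 0.55 kg. Origin: centre of its lower end; z up along its axis
- well_in (a point): Centre of the inner floor of the blue square well (fixed to the mat, open on top): outside 77 mm square and 36 mm high, walls 6 mm, inside 65 mm square; the inner floor is at this point's height, z up, x and y along its sides
- lever (a joint): Angle (rad) of the red retaining lever about an upright hinge. 0: points along -x of the bay (open); grows anticlockwise seen from above; 1.571 (90 degrees): points along -y of the bay, across the front of the segment, over a yellow mark. Travel -0.45 to 1.9; light friction (about 1 N at the knob); stays where it is left
- lever_hinge (a point): Point on the lever's upright hinge axis, 18 mm above the mat, at x = -125, y = +20 mm in the bay's frame; hub 26 mm diameter, its top 42 mm above the mat
- lever_knob (a point): Centre of the top of the lever's black knob: upright cylinder, 22 mm diameter, top 77 mm above the mat, 115 mm from the hinge axis. The lever's bar is 16 mm wide, lies 10 to 28 mm above the mat and ends 10 mm beyond the knob's axis; on its leading side a black pad sticks out 16 mm, between 40 and 75 mm from the hinge
- shell_a: A tan phenolic half bearing shell lying arch-up, 80 mm outside diameter (its own x), 60 mm long (its own y), 41 mm high; a bystander on the mat. Origin: centre of its underside; z up
- shell_b: A tan phenolic half bearing shell lying arch-up, 80 mm outside diameter (its own x), 60 mm long (its own y), 41 mm high; a bystander on the mat. Origin: centre of its underside; z up
- shell_c: A tan phenolic half bearing shell lying arch-up, 80 mm outside diameter (its own x), 60 mm long (its own y), 41 mm high; a bystander on the mat. Origin: centre of its underside; z up; it lies beyond the short stop
- valve: Brass pressure relief valve standing upright, 56 mm largest diameter, 110 mm high, with a short side outlet reaching 38 mm from its axis (own +x) at 50 mm height; a bystander. Origin: centre of its underside; z up
There are look-alikes about, which are no part of the job. Several things look just like the segment: the one meant starts farthest to the robot's right. What is shaped like the pin but purple is not meant.

How it is judged:
On the way, in this order (a step that is already met when the one before it is completed fails the run):
1. the pin stands in the well, let go (horizontal distance between pin and well_in below 0.02 m and z of pin in the frame of well_in below 0.006 m and angle between pin's own z axis and vertical below 0.1 rad and contact force between the fingers and pin below 0.2 N and linear speed of pin below 0.02 m/s), for 0.2 s.
2. the segment is flush against both stops, with the lever still clear of it (under 60 degrees) (x of segment in the frame of bay between -0.0485 and -0.042 m and y of segment in the frame of bay between -0.0735 and -0.067 m and angle between the x axis of segment and the x axis of bay, either way round below 0.035 rad and angle between segment's own z axis and vertical below 0.05 rad and value of joint lever below 1.05 rad), for 0.2 s.
3. the lever is at 90 degrees (value of joint lever between 1.484 and 1.658 rad), for 0.2 s.
At the end, for the whole second after the job is handed in: The pin stands upright in the blue well (axis within 20 mm of its centre, foot within 6 mm of its floor, within 6 degrees of upright); the segment lies flat, within about 3 mm of both stops and within 2 degrees of square; the lever is at 90 degrees within 5 degrees; all at rest (all of step 3 and horizontal distance between pin and well_in below 0.02 m and z of pin in the frame of well_in below 0.006 m and angle between pin's own z axis and vertical below 0.1 rad and x of segment in the frame of bay between -0.0485 and -0.042 m and y of segment in the frame of bay between -0.0735 and -0.067 m and angle between the x axis of segment and the x axis of bay, either way round below 0.035 rad and angle between segment's own z axis and vertical below 0.05 rad and linear speed of each of segment, pin below 0.01 m/s and velocity of joint lever between -0.05 and 0.05 rad/s); the robot touches nothing.
It fails at once if a bearing shell or the valve is moved more than 15 mm (distance of any of shell_a, shell_b, shell_c, valve from where it was at the start of the episode above 0.015 m).
It fails at once if the valve is tipped over (angle between valve's own z axis and vertical above 0.3 rad).
It fails at once if the segment is lifted more than 15 mm (height (world z) of segment above 0.015 m).
It also fails if it takes over 72 s, if anything falls off the work surface, if the arm or the gripper's body presses on something with over 40 N, if the wrist force passes 120 N, or if a joint passes its speed limit or range.

## Working session

There is one attempt and no reset: what is moved stays moved. The work goes in short steps, Python scripts to look and compute and a tool call to move; the robot and the scene stay as the last step left them, time stands still between calls to the robot, and variables do not carry over. Pictures are saved under pics/ and viewed, about 8 in all and at most 12, crops included, and the job is handed in when it is done.

Besides the shell and the picture viewer there is one more tool, called after "Request:" by a JSON object that holds its "method" and its "body", one argument or row to a line. jog_arm: Moves the arm, as the interface text tells. Its arguments: {"type":"object","properties":{"series":{"type":"array","items":{"type":"number"}}},"required":["series"]}

```bash
mkdir -p pics; ls; cat > h.py <<'E'
import numpy as np, cv2
from cell import monitor, viewer, ticket, arm
def save(cam,name):
    im=np.array(viewer.get_image(cam)); cv2.imwrite(f'pics/{name}.png',im[:,:,::-1]); return im
def ray(cam,u,v):
    i=viewer.camera_info(cam);K=np.array(i['mtx']);T=np.array(i['T'])
    d=np.linalg.inv(K)@[u,v,1]; d=np.array([d[0],-d[1],-d[2]]); return T[:3,3],T[:3,:3]@d
def atz(cam,u,v,z):
    o,d=ray(cam,u,v); return o+d*(z-o[2])/d[2]
def proj(cam,p):
    i=viewer.camera_info(cam);K=np.array(i['mtx']);T=np.array(i['T'])
    c=T[:3,:3].T@(np.array(p)-T[:3,3]); q=K@[c[0],-c[1],-c[2]]; return q[:2]/q[2]
E
python3 - <<'E'
from h import *
np.set_printoptions(precision=4,suppress=True)
a=save('scene','s0');b=save('top','t0')
for c in('scene','top'):
    i=viewer.camera_info(c);print(c,i.keys(),np.array(i['mtx']),np.array(i['T']))
for t in ['bay','segment','pin','well_in','lever_hinge','lever_knob','shell_a','valve']:
    for c in ('scene','top'):
        print(t,c,[(round(r['p'],2),np.round(r['point'],3)) for r in viewer.place_of(t,c)])
print(monitor.get_state())
E
```

```text
pics
scene dict_keys(['mtx', 'T']) [[481.4014   0.     275.3552]
 [  0.     481.4014 204.1337]
 [  0.       0.       1.    ]] [[-0.7488 -0.4571  0.48    1.1374]
 [ 0.6627 -0.505   0.553   0.7124]
 [-0.0104  0.7321  0.6811  0.9109]
 [ 0.      0.      0.      1.    ]]
top dict_keys(['mtx', 'T']) [[447.889    0.     280.6144]
 [  0.     447.889  212.0664]
 [  0.       0.       1.    ]] [[-0.0839  0.9739 -0.2107  0.3134]
 [-0.9965 -0.0824  0.016   0.0371]
 [-0.0018  0.2113  0.9774  1.1817]
 [ 0.      0.      0.      1.    ]]
bay scene [(0.6, array([ 0.701,  0.109, -0.001]))]
bay top [(0.59, array([ 0.702,  0.106, -0.005]))]
segment scene [(0.9, array([ 0.553, -0.101, -0.002])), (0.86, array([ 0.293,  0.366, -0.003])), (0.64, array([ 0.336,  0.159, -0.   ]))]
segment top [(0.9, array([ 0.291,  0.366, -0.003])), (0.83, array([ 0.553, -0.101,  0.   ])), (0.59, array([ 0.333,  0.162, -0.003]))]
pin scene [(0.88, array([0.648, 0.04 , 0.002])), (0.79, array([ 0.797, -0.016,  0.001]))]
pin top [(0.87, array([ 0.793, -0.022, -0.001])), (0.58, array([ 0.648,  0.04 , -0.004]))]
well_in scene [(0.9
[... 547 characters left out ...]
ay([0.418, 0.008, 0.001])), (0.63, array([ 0.636, -0.313, -0.003]))]
valve scene [(0.94, array([ 0.474, -0.257,  0.003]))]
valve top [(0.82, array([ 0.472, -0.255,  0.   ])), (0.27, array([0.574, 0.129, 0.017]))]
{'time': 0.9, 'joints': array([-0.9303,  0.0402,  0.0848, -0.    , -1.6155, -0.3337]), 'joint_vel': array([ 0.0001, -0.0007,  0.0008,  0.0007,  0.0024, -0.0003]), 'joint_torque': array([  0.0002, -36.7924,  34.7438,   6.9331,  -0.0009,  -0.    ]), 'ee_pos': array([ 0.1812, -0.572 ,  0.4047]), 'ee_rot': array([ 0.4177,  0.5705, -0.5705, -0.4177]), 'contact_force': array([ 0.6187, -0.6043,  0.1257]), 'ft_torque': array([-0.0071,  0.0454,  0.0537]), 'gripper_width': 0.9964264300896922}
```

```bash
ls pics
```

```text
s0.png
t0.png
```

View pics/s0.png

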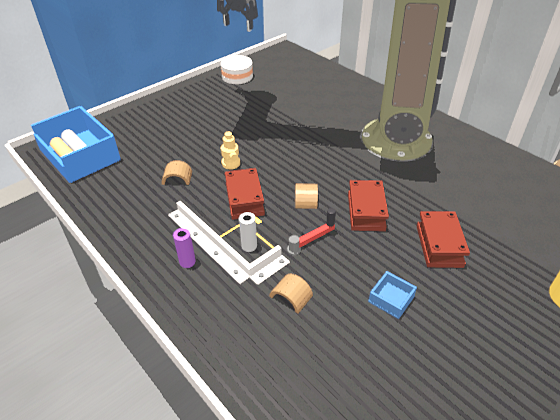

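View pics/t0.png

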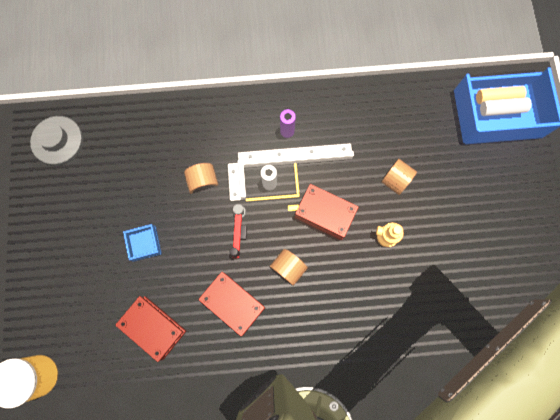

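The scene and top pictures agree with the networks. The bay's L has its corner at top px (242,163), with the pin inside it at (269,176) and the purple pin outside at (288,120). The rightmost red block is at top (327,210), turned about -25°. The lever is open, its knob at (235,253), and the well is at (141,242). Next I fit the segment and bay yaw.

```bash
cat > fit.py <<'E'
from h import *
from scipy.optimize import minimize
from scipy.spatial.transform import Rotation as R
def boxpts(x,y,a,lx,ly,h):
    p=np.array([[sx*lx/2,sy*ly/2,z] for sx in(-1,1) for sy in(-1,1) for z in(0,h)])
    c,s=np.cos(a),np.sin(a); return p@np.array([[c,-s,0],[s,c,0],[0,0,1]]).T+[x,y,0]
def red(im):
    hsv=cv2.cvtColor(im,cv2.COLOR_RGB2HSV)
    return (((hsv[...,0]<9)|(hsv[...,0]>172))&(hsv[...,1]>130)&(hsv[...,2]>40)).astype(np.uint8)
def silh(cam,pts,k=4):
    q=np.array([proj(cam,p) for p in pts]); m=np.zeros((420*k,560*k),np.uint8)
    cv2.fillConvexPoly(m,cv2.convexHull(((q+.5)*k).astype(np.int32)),1)
    return cv2.resize(m.astype(np.float32),(560,420),interpolation=cv2.INTER_AREA)
def fitseg(ims,x0):
    ms={}
    for c,im in ims.items():
        m=red(im); _,lab,st,ce=cv2.connectedComponentsWithStats(m)
        i=lab[tuple(int(v) for v in proj(c,[x0[0],x0[1],.056])[::-1])]
        ms[c]=cv2.morphologyEx((lab==i).astype(np.uint8),cv2.MORPH_CLOSE,np.ones((7,7))).astype(np.float32)
    f=lambda v:sum(np.abs(silh(c,boxpts(v[0],v[1],v[2],.09,.14,.056))-m).sum()/m.sum() for c,m in ms.items())
    r=minimize(f,x0,method='Nelder-Mead',options=dict(initial_simplex=[x0]+[list(np.array(x0)+d) for d in([.015,0,0],[0,.015,0],[0,0,.15])],xatol=2e-4))
    return r.x,r.fun,{c:r_ for c,r_ in ((c,int(m.sum())) for c,m in ms.items())}
def tool():
    s=monitor.get_state(); m=R.from_quat(s['ee_rot']).as_matrix(); return s,m
E
cat > m1.py <<'E'
from fit import *
np.set_printoptions(precision=4,suppress=True)
ims={c:cv2.imread(f'pics/{n}.png')[:,:,::-1].copy() for c,n in(('scene','s0'),('top','t0'))}
print('seg both',fitseg(ims,[.553,-.101,-.44]))
for c in ims: print(c,fitseg({c:ims[c]},[.553,-.101,-.44]))
# yellow marks on mat
im=ims['top'];hsv=cv2.cvtColor(im,cv2.COLOR_RGB2HSV)
y=(hsv[...,0]>22)&(hsv[...,0]<34)&(hsv[...,1]>120)&(hsv[...,2]>120)
y[:155]=0;y[:,:230]=0;y[:,310:]=0;y[215:]=0
v,u=np.nonzero(y);P=np.array([atz('top',a,b,0)[:2] for a,b in zip(u,v)])
sel=(v>188)&(v<203)&(u>245)&(u<296)&True
A=np.polyfit(P[sel,1],P[sel,0],1);print('front line x=a*y+b',A,'yaw',-np.arctan(A[0]),'n',sel.sum(),'x at y=.04',np.polyval(A,.04))
sel=(u>292)&(v<192);print('end line y',P[sel].mean(0),sel.sum())
sel=(v>203);print('mark',P[sel].mean(0) if sel.any() else None)
s,m=tool();print('tool axes cols x,y,z\n',m, arm.tips_ahead)
o=im[110:270,180:420].copy()
def drw(bay):
    o=im.copy();o=cv2.resize(o,None,fx=4,fy=4,interpolation=cv2.INTER_CUBIC)
    x,y_,a=bay;c_,s_=np.cos(a),np.sin(a)
    W=lambda p:np.array([x+c_*p[0]-s_*p[1],y_+s_*p[0]+c_*p[1],p[2]])
    def L(a,b,col):
        p,q=[tuple(((proj('top',W(t))+.5)*4).astype(int).tolist()) for t in(a,b)];cv2.line(o,p,q,col,1)
    for z,col in((.03,(0,255,0)),(0,(0,255,255))):
        L((0,0,z),(0,-.3,z),col);L((0,0,z),(-.09,0,z),col)
    L((-.09,0,0),(-.09,-.14,0),(255,0,255));L((-.09,-.14,0),(0,-.14,0),(255,0,255))
    return o[520:1000,860:1480]
yaw=-np.arctan(A[0])
cv2.imwrite('pics/bay.png',drw((.7015,.1075,yaw))[:,:,::-1])
E
python3 m1.py
```

```text
seg both (array([ 0.548 , -0.0997, -0.5486]), np.float64(1.0794694423675537), {'scene': 1531, 'top': 232837})
scene (array([ 0.548 , -0.0997, -0.55  ]), np.float64(0.09103526920080185), {'scene': 1531})
top (array([ 0.5498, -0.1036, -0.4358]), np.float64(0.9909126162528992), {'top': 232837})
front line x=a*y+b [0.0086 0.6108] yaw -0.008634762054375585 n 32 x at y=.04 0.6111679174062619
end line y [ 0.6541 -0.0332] 12
mark [ 0.5776 -0.0196]
tool axes cols x,y,z
 [[-0.302  -0.     -0.9533]
 [ 0.9533  0.     -0.302 ]
 [ 0.     -1.      0.    ]] 0.1734
```

View pics/bay.png

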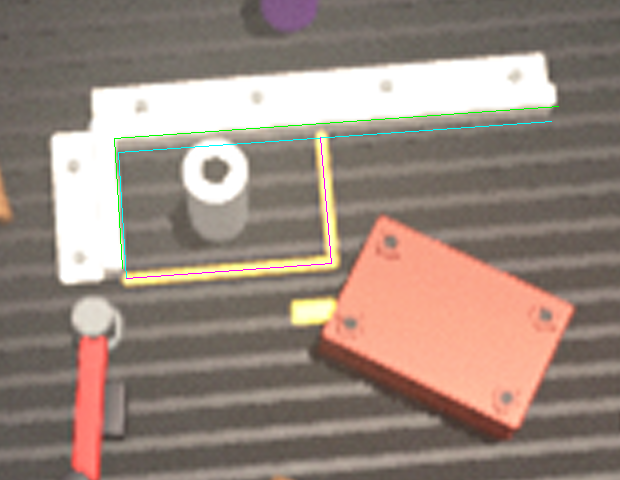

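The bay overlay fits: corner about (0.7015, 0.1075), yaw about -0.009. In the crop, the segment's top corners are at (380,215), (573,308), (515,430) and (322,338). Now I move above the pin and turn the jaws along world x.

Request:
{"method": "jog_arm", "body": {
  "series": [0,0,9,0.0292,0.0382,0,0.0854,0,0,9,0.0292,0.0382,0,0.0854,0,0,9,0.0292,0.0382,0,0.0854,0,0,9,0.0292,0.0382,0,0.0854,0,0,9,0.0292,0.0382,0,0.0854,0,0,9,0.0292,0.0382,0,0.0854,0,0,9,0.0292,0.0382,0,0.0854,0,0,9,0.0292,0.0382,0,0.0854,0,0,0,0.0292,0.0382,0,0.0854,0,0,0,0.0292,0.0382,0,0.0854,0,0,0,0.0292,0.0382,0,0.0854,0,0,0,0.0292,0.0382,0,0.0854,0,0,0,0.0292,0.0382,0,0.0854,0,0,0,0.0292,0.0382,0,0.0854,0,0,0,0.0292,0.0382,0,0.0854,0,0,0,0.0292,0.0382,0,0.0854,0,0,0,0,0,0,0.0854]
}}

```text
time: 3.02
ee_pos: [0.6498, 0.0419, 0.4023]
ee_rot: [-0.001, -0.707, 0.707, 0.003]
contact_force: [-0.8, 0.2, 0.4]
gripper_width: 1.005
```

```bash
cat > m2.py <<'E'
from fit import *
np.set_printoptions(precision=4,suppress=True)
s,m=tool();print(s['time'],s['ee_pos'],m[:,0],m[:,1],s['joints'],arm.tips_ahead)
c=[atz('top',(860+u)/4-.5,(520+v)/4-.5,.056)[:2] for u,v in((380,215),(573,308),(515,430),(322,338))]
c=np.array(c);print('seg c',c.mean(0),[np.linalg.norm(c[i]-c[i-1]) for i in range(4)],np.arctan2(*(c[0]-c[3])[::-1]),np.arctan2(*(c[1]-c[2])[::-1]))
for d in(c[0]-c[1],c[3]-c[2]): print('yaw by long',np.arctan2(-d[0],d[1]))
# pin: top hub px in both views, triangulated at z=.1
save('scene','s1')
for t in('pin','well_in'): print(t,[(round(r['p'],2),np.round(r['point'],3)) for r in viewer.place_of(t,'scene')])
E
python3 m2.py
```

```text
3.025 [0.6498 0.0419 0.4023] [-1.      0.0046  0.0032] [-0.0032 -0.0005 -1.    ] [ 0.3707  0.1776  0.2291 -0.0007 -1.6254 -0.3754] 0.1734
seg c [ 0.5515 -0.0989] [np.float64(0.0904697430815146), np.float64(0.1382960159057922), np.float64(0.08883045831181316), np.float64(0.1359849754749994)] -0.5218465021253438 -0.5474390474180378
yaw by long -0.5507879730305405
yaw by long -0.5390077490344625
pin [(0.74, array([0.65 , 0.042, 0.002])), (0.74, array([ 0.798, -0.018,  0.   ]))]
well_in [(0.67, array([0.511, 0.382, 0.004]))]
```

View pics/s1.png

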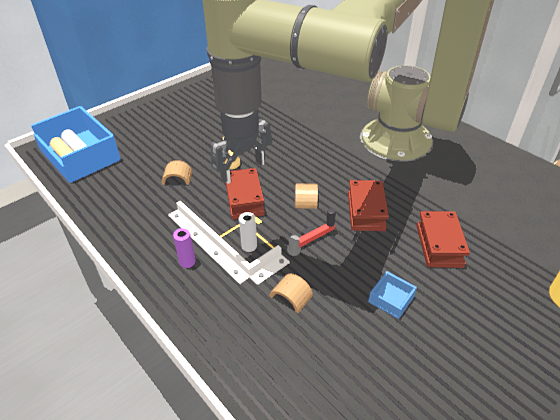

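The gripper hangs above the pin, which shows at (248,232) with nothing in the way. Descend and grip.

Request:
{"method": "jog_arm", "body": {
  "series": [0,0,0,-0.001,0,-0.045,0.0854,0,0,0,0,0,-0.045,0.0854,0,0,0,0,0,-0.04,0.0854,0,0,0,0,0,-0.03,0.0854,0,0,0,0,0,-0.027,0.0854,0,0,0,0,0,0,0.0854,0,0,0,0,0,0,0.03,0,0,0,0,0,0,0.03,0,0,0,0,0,0,0.03,0,0,0,0,0,0,0.03,0,0,0,0,0,0,0.03,0,0,0,0,0,0,0.03]
}}

```text
time: 4.68
ee_pos: [0.6479, 0.0393, 0.2195]
ee_rot: [-0.003, -0.707, 0.707, 0.002]
contact_force: [0.5, -0.3, 7.0]
gripper_width: 0.452
```

Request:
{"method": "jog_arm", "body": {
  "series": [0,0,0,0,0,0.02,0.03,0,0,0,0,0,0.03,0.03,0,0,0,0,0,0.035,0.03,0,0,0,0,0,0.035,0.03,0,0,0,-0.0076,0.019,0,0.03,0,0,0,-0.0152,0.0381,0,0.03,0,0,0,-0.0152,0.0381,0,0.03,0,0,0,-0.0152,0.0381,0,0.03,0,0,0,-0.0152,0.0381,0,0.03,0,0,0,-0.0152,0.0381,0,0.03,0,0,0,-0.0152,0.0381,0,0.03,0,0,0,-0.0152,0.0381,0,0.03,0,0,0,-0.0152,0.0381,0,0.03,0,0,0,-0.0076,0.019,0,0.03,0,0,0,0,0,0,0.03,0,0,0,0,0,0,0.03]
}}

```text
time: 6.68
ee_pos: [0.5106, 0.3816, 0.3369]
ee_rot: [-0.002, -0.707, 0.708, 0.003]
contact_force: [0.2, -0.6, -5.3]
gripper_width: 0.456
```

```bash
cat > m3.py <<'E'
from fit import *
np.set_printoptions(precision=4,suppress=True)
s,m=tool();print(s['time'],s['ee_pos'],s['contact_force'],s['gripper_width'],m[:,0],m[:,1])
for c in('scene','top'):
  save(c,c+'2')
  for t in('pin','well_in'): print(c,t,[(round(r['p'],2),np.round(r['point'],3)) for r in viewer.place_of(t,c)])
E
python3 m3.py
```

```text
6.675 [0.5106 0.3816 0.3369] [ 0.1971 -0.6006 -5.3235] 0.45590838812886914 [-1.      0.0076  0.0011] [-0.0012 -0.0013 -1.    ]
scene pin [(0.85, array([ 0.797, -0.016, -0.001])), (0.83, array([0.511, 0.384, 0.118]))]
scene well_in [(0.64, array([0.511, 0.383, 0.004]))]
top pin [(0.7, array([0.509, 0.385, 0.115])), (0.69, array([ 0.792, -0.02 , -0.002]))]
top well_in [(0.83, array([0.513, 0.385, 0.006]))]
```

View pics/scene2.png

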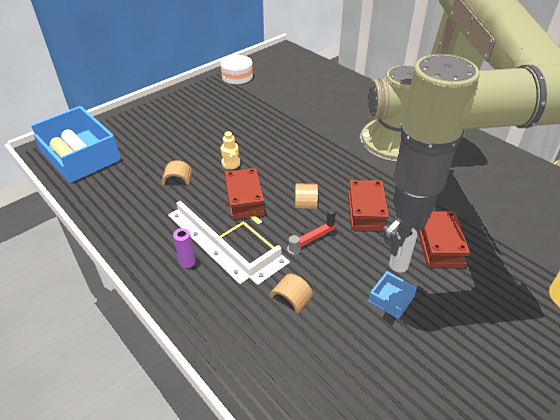

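The pin hangs straight in the jaws above the well (scene px 400,250, well 392,293). Both networks put it on centre within 2 mm. Lower it, with the last part slow.

Request:
{"method": "jog_arm", "body": {
  "series": [0,0,0,0,0.0015,-0.03,0.03,0,0,0,0,0,-0.04,0.03,0,0,0,0,0,-0.025,0.03,0,0,0,0,0,-0.008,0.03,0,0,0,0,0,-0.004,0.03,0,0,0,0,0,-0.002,0.03,0,0,0,0,0,0,0.03]
}}

```text
time: 7.85
ee_pos: [0.5108, 0.3837, 0.2297]
ee_rot: [0.003, 0.707, -0.707, -0.002]
contact_force: [-0.6, -0.2, -4.9]
gripper_width: 0.456
```

Request:
{"method": "jog_arm", "body": {
  "series": [0,0,0,0,0,-0.002,0.03,0,0,0,0,0,-0.001,0.03,0,0,0,0,0,0,0.03]
}}

```text
time: 8.22
ee_pos: [0.5106, 0.3836, 0.2257]
ee_rot: [0.003, 0.707, -0.707, -0.003]
contact_force: [-0.5, 0.6, -5.8]
gripper_width: 0.455
```

Request:
{"method": "jog_arm", "body": {
  "series": [0,0,0,0,0,-0.001,0.03,0,0,0,0,0,0,0.03,0,0,0,0,0,-0.001,0.03,0,0,0,0,0,0,0.03]
}}

```text
time: 8.72
ee_pos: [0.5106, 0.3836, 0.2256]
ee_rot: [0.003, 0.707, -0.707, -0.002]
contact_force: [-6.0, -2.3, 7.2]
gripper_width: 0.454
```

Contact at the well floor. Release, rise, and go behind the segment while turning the jaws parallel to its long side.

Request:
{"method": "jog_arm", "body": {
  "series": [0,0,0,0,0,0,0.0854,0,0,0,0,0,0,0.0854,0,0,0,0,0,0,0.0854,0,0,0,0,0,0,0.0854,0,0,0,0,0,0.02,0.0854,0,0,0,0,0,0.045,0.0854,0,0,0,0,0,0.045,0.0854,0,0,0,0,0,0,0.0854,0,0,5.9,-0.0025,-0.0443,0,0.0854,0,0,5.9,-0.0025,-0.0443,0,0.0854,0,0,5.9,-0.0025,-0.0443,0,0.0854,0,0,5.9,-0.0025,-0.0443,0,0.0854,0,0,5.9,-0.0025,-0.0443,0,0.0854,0,0,5.9,-0.0025,-0.0443,0,0.0854,0,0,5.9,-0.0025,-0.0443,0,0.0854,0,0,5.9,-0.0025,-0.0443,0,0.0854,0,0,5.9,-0.0025,-0.0443,0,0.0854,0,0,5.9,-0.0025,-0.0443,0,0.0854,0,0,0,0,0,0,0.0854,0,0,0,0,0,0,0.0854]
}}

```text
time: 11.22
ee_pos: [0.4856, -0.0595, 0.3342]
ee_rot: [0.345, -0.617, 0.617, -0.346]
contact_force: [-0.4, 0.2, 0.6]
gripper_width: 0.999
```

```bash
sed -i 's/2.)$/3")/; s/c+.2./c+"3"/' m3.py; python3 m3.py
```

```text
File "m3.py", line 5
    save(c,c+'3")
             ^
SyntaxError: unterminated string literal (detected at line 5)
```

```bash
sed -i "5s/.*/  save(c,c+'3')/" m3.py; python3 m3.py
```

```text
11.225 [ 0.4856 -0.0595  0.3342] [-0.3803  0.1663  0.6292] 0.9990459026604638 [-0.5224 -0.8527 -0.0005] [ 0.0007  0.0002 -1.    ]
scene pin [(0.78, array([0.513, 0.384, 0.01 ])), (0.73, array([ 0.795, -0.018, -0.002]))]
scene well_in [(0.97, array([0.513, 0.381, 0.003]))]
top pin [(0.7, array([0.506, 0.386, 0.006])), (0.69, array([ 0.793, -0.021, -0.002]))]
top well_in [(0.76, array([0.51 , 0.383, 0.006])), (0.29, array([ 0.477, -0.257,  0.003]))]
```

View pics/scene3.png

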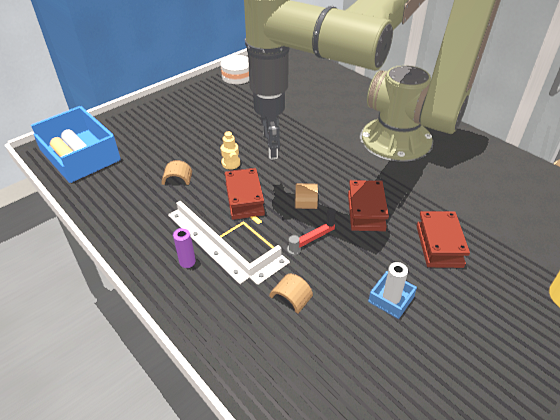

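The pin stands upright in the well (scene px 396,283). The gripper is behind the segment at (245,193). Descend.

Request:
{"method": "jog_arm", "body": {
  "series": [0,0,0,0,0,-0.045,0.0854,0,0,0,0,0,-0.045,0.0854,0,0,0,0,0,-0.04,0.0854,0,0,0,0,0,-0.022,0.0854,0,0,0,0,0,0,0.0854,0,0,0,0.0085,-0.0052,0,0.0854,0,0,0,0.0043,-0.0026,0,0.0854,0,0,0,0.0043,-0.0026,0,0.0854,0,0,0,0,0,0,0.0854]
}}

```text
time: 12.65
ee_pos: [0.5031, -0.0701, 0.182]
ee_rot: [0.346, -0.617, 0.617, -0.346]
contact_force: [-0.3, 0.1, -0.1]
gripper_width: 1.001
```

Request:
{"method": "jog_arm", "body": {
  "series": [0,0,0,0.0034,-0.0021,0,0.0854,0,0,0,0.0034,-0.0021,0,0.0854,0,0,0,0.0034,-0.0021,0,0.0854,0,0,0,0,0,0,0.0854]
}}

```text
time: 13.15
ee_pos: [0.5128, -0.0762, 0.1817]
ee_rot: [-0.346, 0.617, -0.617, 0.346]
contact_force: [-2.3, 2.0, 1.8]
gripper_width: 0.998
```

```bash
cat > m4.py <<'E'
import sys
from fit import *
np.set_printoptions(precision=4,suppress=True)
s,m=tool();print(s['time'],s['ee_pos'],s['contact_force'],'jaw',np.degrees(np.arctan2(m[1,0],m[0,0])))
n=sys.argv[1]
for c in('scene','top'):
  im=save(c,c+n)
  print(c,[(round(r['p'],2),np.round(r['point'],3)) for r in viewer.place_of('segment',c)])
E
python3 m4.py 4
```

```text
13.15 [ 0.5128 -0.0762  0.1817] [-2.3025  2.0168  1.816 ] jaw -121.42420917790105
scene [(0.86, array([ 0.562, -0.107, -0.001])), (0.72, array([ 0.338,  0.161, -0.001])), (0.72, array([ 0.293,  0.362, -0.002]))]
top [(0.83, array([ 0.335,  0.164, -0.002])), (0.67, array([0.512, 0.384, 0.005])), (0.6, array([ 0.29 ,  0.365, -0.002]))]
```

The fingers touch with about 3 N. Now I push and turn anticlockwise by 31.4° toward the long stop, stopping about 4 mm short.

Request:
{"method": "jog_arm", "body": {
  "series": [0,0,1.96,0.0048,-0.0025,0,0.0854,0,0,1.96,0.0048,-0.0025,0,0.0854,0,0,1.96,0.0048,-0.0025,0,0.0854,0,0,1.96,0.0048,-0.0025,0,0.0854,0,0,1.96,0.0051,-0.0018,0,0.0854,0,0,1.96,0.0051,-0.0018,0,0.0854,0,0,1.96,0.0051,-0.0018,0,0.0854,0,0,1.96,0.0051,-0.0018,0,0.0854,0,0,1.96,0.0053,-0.0011,0,0.0854,0,0,1.96,0.0053,-0.0011,0,0.0854,0,0,1.96,0.0053,-0.0011,0,0.0854,0,0,1.96,0.0053,-0.0011,0,0.0854,0,0,1.96,0.0054,-0.0004,0,0.0854,0,0,1.96,0.0054,-0.0004,0,0.0854,0,0,1.96,0.0054,-0.0004,0,0.0854,0,0,1.96,0.0054,-0.0004,0,0.0854,0,0,0,0,0,0,0.0854]
}}

```text
time: 15.48
ee_pos: [0.5952, -0.0998, 0.1812]
ee_rot: [0.5, -0.5, 0.5, -0.499]
contact_force: [-2.5, -1.0, 0.6]
gripper_width: 1.002
```

```bash
python3 m4.py 5; python3 -c "
import cv2,numpy as np
a=cv2.imread('pics/scene5.png')[100:340,100:400];b=cv2.imread('pics/top5.png')[90:330,170:470]
cv2.imwrite('pics/c5.png',cv2.resize(np.hstack([a,b]),(800,320),interpolation=cv2.INTER_CUBIC))"
```

```text
15.475 [ 0.5952 -0.0998  0.1812] [-2.4799 -0.9834  0.5607] jaw -90.09583507220972
scene [(0.97, array([0.34 , 0.159, 0.002])), (0.95, array([ 0.653, -0.106, -0.   ])), (0.9, array([ 0.293,  0.362, -0.002]))]
top [(0.82, array([ 0.288,  0.365, -0.001])), (0.75, array([ 0.335,  0.164, -0.005]))]
```

View pics/c5.png

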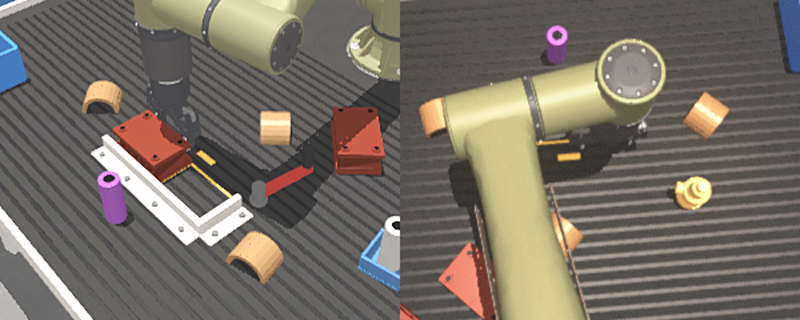

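The segment is square in front of the long stop, near (0.652, -0.104), and the lever is still open. Push gently to contact.

Request:
{"method": "jog_arm", "body": {
  "series": [0,0,-0.5,0.002,0,0,0.0854,0,0,0,0.002,0,0,0.0854,0,0,0,0.001,0,0,0.0854,0,0,0,0.001,0,0,0.0854,0,0,0,0,0,0,0.0854]
}}

```text
time: 16.3
ee_pos: [0.5997, -0.0994, 0.1814]
ee_rot: [-0.5, 0.504, -0.501, 0.496]
contact_force: [-16.4, 1.7, 7.9]
gripper_width: 1.004
```

The segment is on the long stop (16 N). Back off, rise and go to its -y end with the jaws along x, partly closed.

Request:
{"method": "jog_arm", "body": {
  "series": [0,0,0,-0.007,0,0,0.0854,0,0,0,-0.015,0,0,0.0854,0,0,0,0,0,0.03,0.0854,0,0,0,0,0,0.034,0.0854,0,0,-10,0.0078,-0.0128,0,0.04,0,0,-10,0.0078,-0.0128,0,0.04,0,0,-10,0.0078,-0.0128,0,0.04,0,0,-10,0.0078,-0.0128,0,0.04,0,0,-10,0.0078,-0.0128,0,0.04,0,0,-10,0.0078,-0.0128,0,0.04,0,0,-10,0.0078,-0.0128,0,0.04,0,0,-10,0.0078,-0.0128,0,0.04,0,0,-10,0.0078,-0.0128,0,0.04,0,0,0,0,0,0,0.04,0,0,0,0,0,0,0.04]
}}

```text
time: 18.18
ee_pos: [0.6496, -0.2143, 0.2458]
ee_rot: [-0.003, -0.707, 0.707, 0.002]
contact_force: [-0.5, -0.1, -0.2]
gripper_width: 0.465
```

```bash
python3 m4.py 6
```

```text
18.175 [ 0.6496 -0.2143  0.2458] [-0.5244 -0.1023 -0.1709] jaw 179.6132278638232
scene [(0.8, array([ 0.653, -0.105, -0.002])), (0.65, array([ 0.337,  0.157, -0.   ])), (0.6, array([ 0.293,  0.364, -0.002]))]
top [(0.87, array([ 0.334,  0.163, -0.004])), (0.69, array([0.288, 0.368, 0.   ])), (0.65, array([ 0.658, -0.104, -0.003])), (0.46, array([0.508, 0.386, 0.003]))]
```

Request:
{"method": "jog_arm", "body": {
  "series": [0,0,0,0,0,-0.03,0.04,0,0,0,0,0,-0.029,0.04,0,0,0,0,0,0,0.04,0,0,0,0,0.01,0,0.04,0,0,0,0,0.01,0,0.04,0,0,0,0,0.005,0,0.04,0,0,0,0,0.005,0,0.04,0,0,0,0,0.005,0,0.04,0,0,0,0,0.008,0,0.04,0,0,0,0,0.008,0,0.04,0,0,0,0,0.008,0,0.04,0,0,0,0,0,0,0.04]
}}

```text
time: 19.88
ee_pos: [0.6496, -0.1554, 0.187]
ee_rot: [-0.004, -0.707, 0.707, 0.003]
contact_force: [0.1, -0.5, 1.0]
gripper_width: 0.468
```

```bash
python3 m4.py 7
```

```text
19.875 [ 0.6496 -0.1554  0.187 ] [ 0.0902 -0.5338  0.9923] jaw 179.45037371844504
scene [(0.97, array([ 0.655, -0.077, -0.003])), (0.97, array([ 0.293,  0.36 , -0.003])), (0.89, array([ 0.336,  0.159, -0.   ]))]
top [(0.86, array([ 0.291,  0.364, -0.003])), (0.81, array([ 0.658, -0.072, -0.002])), (0.78, array([ 0.334,  0.161, -0.004]))]
```

The segment slides along the stop as planned. Continue.

Request:
{"method": "jog_arm", "body": {
  "series": [0,0,0,0,0.008,0,0.04,0,0,0,0,0.008,0,0.04,0,0,0,0,0.008,0,0.04,0,0,0,0.0005,0.008,0,0.04,0,0,0,0,0.008,0,0.04,0,0,0,0,0.008,0,0.04,0,0,0,0,0.008,0,0.04,0,0,0,0.0005,0.008,0,0.04,0,0,0,0,0.008,0,0.04,0,0,0,0,0.008,0,0.04,0,0,0,0,0.008,0,0.04,0,0,0,0,0.008,0,0.04,0,0,0,0,0.005,0,0.04,0,0,0,0,0.002,0,0.04,0,0,0,0,0,0,0.04]
}}

```text
time: 21.95
ee_pos: [0.6507, -0.0521, 0.1869]
ee_rot: [0.004, 0.707, -0.707, -0.003]
contact_force: [0.0, -0.4, -0.4]
gripper_width: 0.469
```

Request:
{"method": "jog_arm", "body": {
  "series": [0,0,0,0,0.003,0,0.04,0,0,0,0,0.002,0,0.04,0,0,0,0,0.002,0,0.04,0,0,0,0,0.001,0,0.04,0,0,0,0,0,0,0.04]
}}

```text
time: 22.58
ee_pos: [0.6506, -0.0445, 0.1869]
ee_rot: [-0.004, -0.707, 0.707, 0.003]
contact_force: [-0.8, -3.6, 0.7]
gripper_width: 0.474
```

Request:
{"method": "jog_arm", "body": {
  "series": [0,0,0,0,0.001,0,0.04,0,0,0,0,0.001,0,0.04,0,0,0,0,0.001,0,0.04,0,0,0,0,0,0,0.04]
}}

```text
time: 23.08
ee_pos: [0.6507, -0.0429, 0.1869]
ee_rot: [-0.004, -0.706, 0.708, 0.004]
contact_force: [1.3, -9.6, 0.5]
gripper_width: 0.465
```

Request:
{"method": "jog_arm", "body": {
  "series": [0,0,0,0,0.001,0,0.04,0,0,0,0,0.001,0,0.04,0,0,0,0,0,0,0.04]
}}

```text
time: 23.45
ee_pos: [0.6508, -0.0423, 0.1874]
ee_rot: [-0.004, -0.705, 0.709, 0.004]
contact_force: [2.5, -16.3, -0.3]
gripper_width: 0.465
```

```bash
python3 m4.py 8; python3 -c "
import cv2,numpy as np
a=cv2.imread('pics/scene8.png')[150:300,140:360];b=cv2.imread('pics/top8.png')[120:270,190:410]
cv2.imwrite('pics/c8.png',cv2.resize(np.vstack([a,b]),None,fx=2,fy=2,interpolation=cv2.INTER_CUBIC))"
```

```text
23.45 [ 0.6508 -0.0423  0.1874] [  2.4767 -16.3033  -0.3214] jaw 179.3664809602386
scene [(0.92, array([ 0.294,  0.364, -0.002])), (0.67, array([0.336, 0.16 , 0.002]))]
top [(0.82, array([ 0.657,  0.038, -0.002])), (0.78, array([ 0.334,  0.158, -0.003])), (0.72, array([0.289, 0.365, 0.001]))]
```

View pics/c8.png

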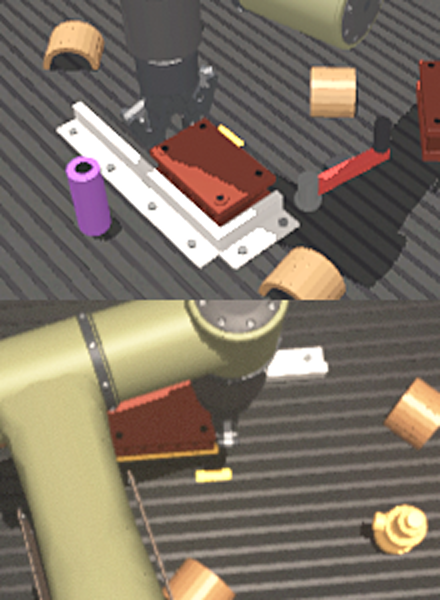

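The top picture shows the segment filling the outline against the short stop, at (0.657, 0.038). I make one more light push on its -x side to make sure it's flush with the long stop.

Request:
{"method": "jog_arm", "body": {
  "series": [0,0,0,0,-0.006,0,0.04,0,0,0,0,-0.015,0,0.04,0,0,0,0,0,0.03,0.04,0,0,0,0,0,0.03,0.04,0,0,10,-0.0087,0.0098,0,0.04,0,0,10,-0.0087,0.0098,0,0.04,0,0,10,-0.0087,0.0098,0,0.04,0,0,10,-0.0087,0.0098,0,0.04,0,0,10,-0.0087,0.0098,0,0.04,0,0,10,-0.0087,0.0098,0,0.04,0,0,10,-0.0087,0.0098,0,0.04,0,0,10,-0.0087,0.0098,0,0.04,0,0,10,-0.0087,0.0098,0,0.04,0,0,0,0,0,0,0.04,0,0,0,0,0,-0.03,0.04,0,0,0,0,0,-0.03,0.04,0,0,0,0,0,0,0.04]
}}

```text
time: 25.78
ee_pos: [0.5715, 0.027, 0.184]
ee_rot: [-0.498, 0.504, -0.502, 0.495]
contact_force: [-0.3, -1.1, 0.5]
gripper_width: 0.469
```

```bash
cat > m5.py <<'E'
import sys
from fit import *
np.set_printoptions(precision=4,suppress=True)
s,m=tool();print(s['time'],s['ee_pos'],s['contact_force'],'jaw',np.degrees(np.arctan2(m[1,0],m[0,0])))
n=sys.argv[1]
for c in('scene','top'):
  im=save(c,c+n)
  for t in('segment','lever_hinge','lever_knob','bay','pin'):print(c,t,[(round(r['p'],2),np.round(r['point'],3)) for r in viewer.place_of(t,c)])
E
python3 m5.py 9
```

```text
25.775 [0.5715 0.027  0.184 ] [-0.2695 -1.077   0.4707] jaw -90.76488171100472
scene segment [(0.81, array([ 0.294,  0.366, -0.001])), (0.71, array([ 0.338,  0.158, -0.002])), (0.69, array([ 0.658,  0.038, -0.003]))]
scene lever_hinge [(0.94, array([0.577, 0.129, 0.021]))]
scene lever_knob [(0.58, array([0.46 , 0.144, 0.076])), (0.3, array([0.511, 0.386, 0.009]))]
scene bay [(0.64, array([0.697, 0.108, 0.001]))]
scene pin [(0.8, array([ 0.796, -0.018,  0.001]))]
top segment [(0.76, array([ 0.289,  0.367, -0.004])), (0.58, array([ 0.331,  0.161, -0.003]))]
top lever_hinge [(0.69, array([0.572, 0.128, 0.019]))]
top lever_knob [(0.73, array([0.461, 0.144, 0.076]))]
top bay [(0.67, array([ 0.701,  0.11 , -0.002]))]
top pin [(0.62, array([ 0.795, -0.02 , -0.001])), (0.56, array([0.506, 0.385, 0.005]))]
```

Request:
{"method": "jog_arm", "body": {
  "series": [0,0,0,0.01,0,0,0.04,0,0,0,0.01,0,0,0.04,0,0,0,0.004,0,0,0.04,0,0,0,0.003,0,0,0.04,0,0,0,0.002,0,0,0.04,0,0,0,0,0,0,0.04]
}}

```text
time: 27.12
ee_pos: [0.5993, 0.0272, 0.1862]
ee_rot: [-0.5, 0.504, -0.501, 0.495]
contact_force: [-16.9, -0.7, 9.0]
gripper_width: 0.468
```

The segment is firm on the long stop (17 N). Now back off, rise, close the fingers and go to the outer side of the lever knob.

Request:
{"method": "jog_arm", "body": {
  "series": [0,0,0,-0.006,0,0,0.04,0,0,0,-0.015,0,0,0.04,0,0,0,0,0,0.035,0.04,0,0,0,0,0,0.035,0.02,0,0,0,0,0,0.035,0,0,0,-10.5,-0.0108,0.0155,0,0,0,0,-10.5,-0.0108,0.0155,0,0,0,0,-10.5,-0.0108,0.0155,0,0,0,0,-10.5,-0.0108,0.0155,0,0,0,0,-10.5,-0.0108,0.0155,0,0,0,0,-10.5,-0.0108,0.0155,0,0,0,0,-10.5,-0.0108,0.0155,0,0,0,0,-10.5,-0.0108,0.0155,0,0,0,0,-10.5,-0.0108,0.0155,0,0,0,0,-10.5,-0.0108,0.0155,0,0,0,0,0,0,0,0,0,0,0,0,0,0,0]
}}

```text
validation failed for argument at $.se...
```

```bash
python3 m5.py 10;python3 -c "
import cv2,numpy as np
a=cv2.imread('pics/scene10.png')[150:300,140:360];b=cv2.imread('pics/top10.png')[120:270,190:410]
cv2.imwrite('pics/c10.png',cv2.resize(np.vstack([a,b]),None,fx=2,fy=2,interpolation=cv2.INTER_CUBIC))"
```

```text
27.125 [0.5993 0.0272 0.1862] [-16.906   -0.6505   8.9715] jaw -90.53115656853936
scene segment [(0.96, array([0.655, 0.038, 0.001])), (0.95, array([ 0.295,  0.363, -0.003])), (0.78, array([ 0.339,  0.161, -0.   ]))]
scene lever_hinge [(0.58, array([0.512, 0.384, 0.002])), (0.57, array([0.576, 0.128, 0.019]))]
scene lever_knob [(0.92, array([0.461, 0.144, 0.077])), (0.16, array([ 0.675,  0.223, -0.   ]))]
scene bay [(0.9, array([ 0.702,  0.106, -0.002])), (0.44, array([0.511, 0.385, 0.008]))]
scene pin [(0.91, array([0.511, 0.385, 0.006])), (0.6, array([ 0.796, -0.018, -0.002]))]
top segment [(0.81, array([ 0.293,  0.367, -0.002])), (0.67, array([ 0.471, -0.255, -0.002]))]
top lever_hinge [(0.65, array([0.575, 0.128, 0.02 ]))]
top lever_knob [(0.56, array([0.459, 0.142, 0.074])), (0.44, array([0.512, 0.383, 0.005]))]
top bay []
top pin [(0.66, array([ 0.793, -0.021, -0.002])), (0.65, array([0.509, 0.386, 0.006]))]
```

View pics/c10.png

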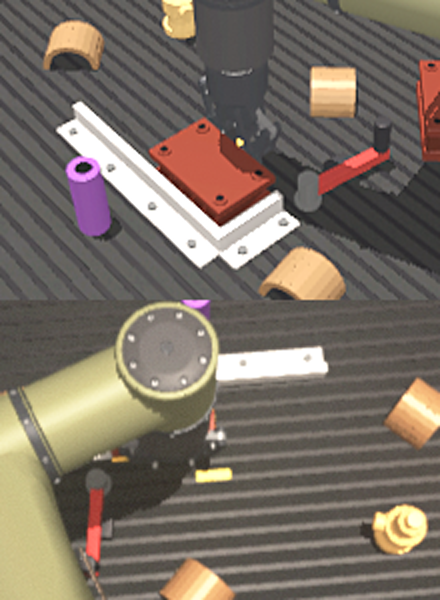

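The call was refused because the number count was wrong; nothing moved. The segment shows flush with both stops and the lever is open. Resending.

Request:
{"method": "jog_arm", "body": {
  "series": [0,0,0,-0.006,0,0,0.04,0,0,0,-0.015,0,0,0.04,0,0,0,0,0,0.035,0.04,0,0,0,0,0,0.035,0.02,0,0,0,0,0,0.035,0,0,0,-10.5,-0.0108,0.0155,0,0,0,0,-10.5,-0.0108,0.0155,0,0,0,0,-10.5,-0.0108,0.0155,0,0,0,0,-10.5,-0.0108,0.0155,0,0,0,0,-10.5,-0.0108,0.0155,0,0,0,0,-10.5,-0.0108,0.0155,0,0,0,0,-10.5,-0.0108,0.0155,0,0,0,0,-10.5,-0.0108,0.0155,0,0,0,0,-10.5,-0.0108,0.0155,0,0,0,0,-10.5,-0.0108,0.0155,0,0,0,0,0,0,0,0,0]
}}

```text
time: 29.72
ee_pos: [0.4718, 0.1833, 0.2918]
ee_rot: [0.095, 0.701, -0.7, -0.095]
contact_force: [-0.2, -0.1, 0.2]
gripper_width: 0.001
```

```bash
cat > m6.py <<'E'
from fit import *
np.set_printoptions(precision=4,suppress=True)
s,m=tool();print(s['time'],s['ee_pos'],s['gripper_width'],'jaw',np.degrees(np.arctan2(m[1,0],m[0,0])))
ims={'scene':save('scene','scene11'),'top':save('top','top11')}
from fit import red
for c in ims:
    for x0 in ([.656,.038,0.0],):
        try: print(c,fitseg({c:ims[c]},x0))
        except Exception as e: print(c,e)
# edge flushness via scene crop
H=np.array([.5755,.1285])
for psi in np.arange(153,264,7.5):
    a=np.radians(psi);print(psi,H+.117*np.array([np.cos(a),np.sin(a)]))
E
python3 m6.py
```

```text
29.725 [0.4718 0.1833 0.2918] 0.0014892469888414842 jaw 164.53508117025126
scene (array([ 0.644 ,  0.0222, -0.115 ]), np.float64(0.28488531708717346), {'scene': 1831})
top (array([ 0.7384, -0.0692,  0.3293]), np.float64(0.9910401701927185), {'top': 234059})
153.0 [0.4713 0.1816]
160.5 [0.4652 0.1676]
168.0 [0.4611 0.1528]
175.5 [0.4589 0.1377]
183.0 [0.4587 0.1224]
190.5 [0.4605 0.1072]
198.0 [0.4642 0.0923]
205.5 [0.4699 0.0781]
213.0 [0.4774 0.0648]
220.5 [0.4865 0.0525]
228.0 [0.4972 0.0416]
235.5 [0.5092 0.0321]
243.0 [0.5224 0.0243]
250.5 [0.5364 0.0182]
258.0 [0.5512 0.0141]
```

```bash
cat > ov.py <<'E'
from fit import *
import sys
n=sys.argv[1];out=[]
B=(.7015,.1075,-.009)
c_,s_=np.cos(B[2]),np.sin(B[2]);W=lambda p:np.array([B[0]+c_*p[0]-s_*p[1],B[1]+s_*p[0]+c_*p[1],p[2]])
for cam,(r,c) in(('top',(130,225)),('scene',(190,160))):
    k=5;im=cv2.resize(cv2.imread(f'pics/{cam}{n}.png'),None,fx=k,fy=k,interpolation=cv2.INTER_CUBIC)
    def L(pts,col,dash=True):
        q=[((proj(cam,W(p))+.5)*k).astype(int) for p in pts]
        for a,b in zip(q,q[1:]): cv2.line(im,tuple(map(int,a)),tuple(map(int,b)),col,1)
    L([(0,0,.056),(0,-.14,.056),(-.09,-.14,.056),(-.09,0,.056),(0,0,.056)],(255,255,0))
    L([(-.09,0,.03),(0,0,.03),(0,-.3,.03)],(0,255,0))
    out.append(im[r*k:(r+80)*k,c*k:(c+120)*k])
cv2.imwrite(f'pics/ov{n}.png',cv2.resize(np.vstack(out),(450,600),interpolation=cv2.INTER_AREA))
E
python3 ov.py 11
```

```text
(no output)
```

View pics/ov11.png

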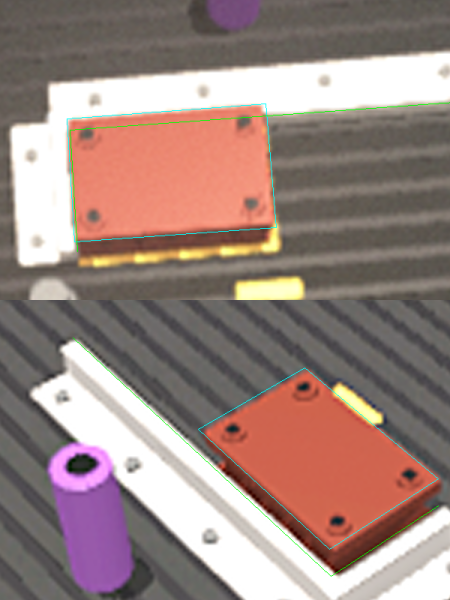

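The computed home outline lies on the segment's edges in both views within about 1 px, so it's flush with both stops. The lever is still open. Now descend beside the knob and swing it, first part.

Request:
{"method": "jog_arm", "body": {
  "series": [0,0,0,0,0,-0.037,0,0,0,0,0,0,-0.037,0,0,0,0,0,0,0,0,0,0,7.5,-0.0061,-0.014,0,0,0,0,7.5,-0.0041,-0.0148,0,0,0,0,7.5,-0.0022,-0.0151,0,0,0,0,7.5,-0.0002,-0.0153,0,0,0,0,7.5,0.0018,-0.0152,0,0,0,0,7.5,0.0037,-0.0149,0,0,0,0,7.5,0.0057,-0.0142,0,0,0,0,7.5,0.0075,-0.0133,0,0,0,0,7.5,0.0091,-0.0123,0,0,0,0,7.5,0.0107,-0.0109,0,0,0,0,0,0,0,0,0]
}}

```text
time: 31.58
ee_pos: [0.499, 0.042, 0.2195]
ee_rot: [0.349, -0.614, 0.615, -0.351]
contact_force: [-0.2, -0.2, -0.3]
gripper_width: -0.001
```

```bash
python3 m5.py 12 | egrep -v 'bay|pin'
```

```text
31.575 [0.499  0.042  0.2195] [-0.1928 -0.2268 -0.3133] jaw -120.66029002480487
scene segment [(0.95, array([ 0.335,  0.158, -0.001])), (0.94, array([ 0.655,  0.037, -0.002])), (0.56, array([ 0.295,  0.364, -0.002]))]
scene lever_hinge [(0.77, array([0.575, 0.131, 0.021]))]
scene lever_knob [(0.95, array([0.519, 0.03 , 0.072]))]
top segment [(0.82, array([ 0.658,  0.039, -0.001])), (0.74, array([0.336, 0.161, 0.   ])), (0.66, array([ 0.292,  0.366, -0.002]))]
top lever_hinge []
top lever_knob []
```

Request:
{"method": "jog_arm", "body": {
  "series": [0,0,7.5,0.012,-0.0095,0,0,0,0,7.5,0.0132,-0.0078,0,0,0,0,5,0.0093,-0.0042,0,0,0,0,5,0.0096,-0.0034,0,0,0,0,2,0.0039,-0.0012,0,0,0,0,2,0.0039,-0.001,0,0,0,0,0,0,0,0,0]
}}

```text
time: 33.05
ee_pos: [0.5501, 0.0155, 0.2175]
ee_rot: [-0.493, 0.507, -0.507, 0.493]
contact_force: [0.2, 0.3, 0.0]
gripper_width: -0.002
```

```bash
python3 m5.py 13 | egrep -v 'bay|pin'
```

```text
33.05 [0.5501 0.0155 0.2175] [0.1797 0.3413 0.0413] jaw -91.59121890271894
scene segment [(0.74, array([ 0.292,  0.363, -0.002]))]
scene lever_hinge [(0.77, array([0.574, 0.127, 0.022]))]
scene lever_knob [(0.73, array([0.571, 0.014, 0.077]))]
top segment [(0.79, array([ 0.292,  0.365, -0.001])), (0.56, array([ 0.332,  0.161, -0.003]))]
top lever_hinge []
top lever_knob [(0.6, array([ 0.476, -0.256, -0.001]))]
```

The knob is about 1-2 mm short of square. Nudge 2 mm, retreat, and take a last look.

Request:
{"method": "jog_arm", "body": {
  "series": [0,0,0,0.001,0,0,0,0,0,0,0.001,0,0,0,0,0,0,0,0,0,0,0,0,0,-0.01,0,0,0,0,0,0,-0.02,0,0,0,0,0,0,0,0,0.04,0,0,0,0,0,0,0.06,0,0,0,0,0,0,0.06,0,0,0,0,-0.02,0.06,0,0,0,0,0,-0.02,0.06,0,0,0,0,0,0,0.06,0,0,0,0,0,0,0.06,0,0,0,0,0,0,0.06,0,0,0,0,0,0,0,0,0]
}}

```text
time: 35.4
ee_pos: [0.4814, 0.3173, 0.3761]
ee_rot: [-0.495, 0.506, -0.506, 0.493]
contact_force: [0.8, -1.8, 0.6]
gripper_width: 0.001
```

```bash
python3 m5.py 14; python3 ov.py 14; python3 - <<'E'
import cv2,numpy as np
a=cv2.imread('pics/scene14.png');b=cv2.imread('pics/ov14.png')
cv2.imwrite('pics/f14.png',np.hstack([cv2.resize(a[100:380,130:450],(343,300)),b[:300]]))
E
```

```text
35.4 [0.4814 0.3173 0.3761] [ 0.7752 -1.8096  0.6255] jaw -91.33869454030287
scene segment [(0.91, array([ 0.337,  0.159, -0.002])), (0.88, array([ 0.295,  0.364, -0.006])), (0.74, array([ 0.477, -0.259,  0.004])), (0.72, array([0.656, 0.036, 0.   ]))]
scene lever_hinge [(0.96, array([0.576, 0.129, 0.02 ]))]
scene lever_knob [(0.61, array([0.576, 0.017, 0.078]))]
scene bay [(0.87, array([ 0.703,  0.106, -0.001]))]
scene pin [(0.89, array([0.515, 0.387, 0.008])), (0.57, array([ 0.798, -0.013,  0.   ]))]
top segment [(0.74, array([ 0.29 ,  0.368, -0.004])), (0.65, array([ 0.338,  0.163, -0.003]))]
top lever_hinge [(0.79, array([0.571, 0.125, 0.02 ]))]
top lever_knob [(0.56, array([0.57 , 0.016, 0.075]))]
top bay [(0.72, array([ 0.7  ,  0.11 , -0.001]))]
top pin [(0.6, array([ 0.678,  0.227, -0.001]))]
```

View pics/f14.png

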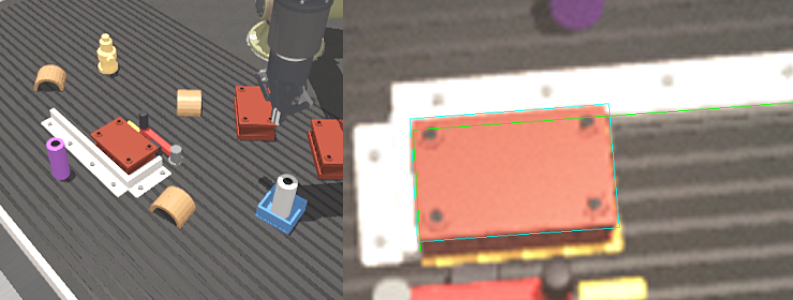

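The final look shows the pin upright in the well, the segment inside its home outline, and the lever square over the yellow mark. The hinge-to-knob direction is 270° within about 1°, and the robot is clear. My retreat rows went further to +y than I meant because of a misaligned row, but that passed over free space. Handing in.

```bash
python3 -c "
from cell import ticket,monitor
s=monitor.get_state();print(s['contact_force'],s['joint_vel'],s['time']);print(ticket.close_job())"
```

```text
[-0.3615982   0.40333092 -0.28523936] [0.00350312 0.00225832 0.00331886 0.00057206 0.00108719 0.00064366] 36.0
the job is handed in; nothing more can be done
None
```

I handed the job in at 36.0 s of the 72 s allowed. My last checks agree with the required end state, but the system gave no verdict.

**What I did**
- **Pin:** I stood the chromed pin in the blue well.
- **Segment:** I pushed and turned the rightmost segment onto the long stop, slid it along to the short stop, then pressed it against the long stop again. Each press met about 16 N. It was never gripped or lifted.
- **Lever:** I then swung the lever with closed fingers on its knob.

**Last checks**
- **Pin:** The scene camera puts it within about 5 mm of the well's centre, and it looks upright. The last top-view detection missed it and reported a bearing shell instead. Earlier top views agreed on its place.
- **Segment:** It lay on the computed home outline to within about 1 px in both views before the lever swing, and in the top view after it. One automatic outline fit gave nonsense because the mask was wrong, so I ignored it.
- **Lever:** Hinge to knob points at 90° within about 1° in both cameras.
- **Bystanders:** The shells and the valve look unmoved in the pictures. I did not measure them again at the end.
- **Robot:** It was clear of everything, with the force reading near zero.

**Slips on the way**
- One move call was refused for a wrong number count; nothing moved.
- Misaligned rows sent the final retreat farther to the left than I intended, towards the well. It touched nothing.

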